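# Set out the screw-sample plaques from the sprung case

### The job

Press the button catch of the sample case and steady the lid with the hand so that it opens fully without flying up; take every plaque there is in the case and stack them on the inclined shelf of the display stand, each flat, with a short edge up against the backstop and at most three high. Then shut the empty case until its catch holds the lid, and leave the other things on the counter where they are.

Things in the scene. Friction and masses are not known exactly. Their poses are not given: they have to be found in the camera images.
- case: Fixed flat black sample case, base 215 x 270 mm (x -100 to +115 mm, y +-135 mm), 40 mm high. Origin on its underside; x points from catch to hinge, roughly away from the robot. Six pockets 84 x 60 mm at x +-48, y -90, 0, +90 mm, floor at z 36 mm; ridges between (30 mm wide in y) and around them end at z 40 mm. The shut lid's flat top is at z 64 mm all over the base; the catch housing stands in front, to x -142 mm.
- lid (a joint): Grey sprung lid: 0 shut and caught, 1.75 rad fully open (its stop, 10 degrees past upright). The spring urges it open all the way, about 1 N at the front edge, and keeps it open; let go unsteadied it flies up at over 6 rad/s. To shut it, push the outer face over and down; the last 15 mm need 5 to 10 N down near the middle of the front edge, then the catch snaps over its lip and holds it.
- lid_hinge (a point): Hinge axis of the lid, at case x +115, y 0, z 46 mm; the axis runs along case y, axes as the case. The lid's outer face lies 18 mm outside a plane through the axis; the front edge is 215 mm from the axis.
- lid_edge (a point): Middle of the lid's front edge on the outer face; it moves with the lid (axes turn with it). When shut it is at case x -100, z 64 mm.
- catch (a joint): White push button of the catch at the middle of the case's front: 0 up, 0.008 m fully pressed. Pressing straight down takes 2.4 N to start, 4.8 N at the bottom; the lid is let go at about 4 mm. It springs back up.
- catch_top (a point): Centre of the button's top face (24 mm in case x, 44 mm in y): at case x -128, z 75 mm when up, 67 mm when fully pressed, so then still 3 mm above the shut lid's top (the caught lid has 1 mm of play upward). The gap from button to lid edge is 16 mm: a hand (two parted fingers, say) can press the button and at the same time lie over the lid's front part to stop the lid, then let it up slowly.
- rack: Fixed aluminium display stand, 150 x 172 mm, up to 90 mm high, with an inclined shelf. Origin: centre of its underside, x roughly away from the robot, z up.
- shelf (a point): Frame of the shelf surface: origin in the corner where shelf and backstop meet, mid-width, at rack x -60, z 35 mm. x runs up the slope, away from the backstop and the robot, 22 degrees above level; y along the backstop; z is the shelf's normal. Shelf 130 mm long, 160 mm wide between 5 mm high side lips; the backstop stands 56 mm above the surface along the low edge, the one nearer the robot.
- plaque1: Plain wooden screw-sample plaque, 80 x 56 x 16 mm (x, y, z), about 0.09 kg, with four flush screw heads. All plaques are alike. Origin: centre of its underside. Starts flat in a pocket of the case, long side along case x, standing 12 mm above the ridges. May be absent (None all along).
- plaque2: Plain wooden screw-sample plaque, 80 x 56 x 16 mm (x, y, z), about 0.09 kg, with four flush screw heads. All plaques are alike. Origin: centre of its underside. Starts flat in a pocket of the case, long side along case x, standing 12 mm above the ridges. May be absent (None all along).
- plaque3: Plain wooden screw-sample plaque, 80 x 56 x 16 mm (x, y, z), about 0.09 kg, with four flush screw heads. All plaques are alike. Origin: centre of its underside. Starts flat in a pocket of the case, long side along case x, standing 12 mm above the ridges. May be absent (None all along).
- plaque4: Plain wooden screw-sample plaque, 80 x 56 x 16 mm (x, y, z), about 0.09 kg, with four flush screw heads. All plaques are alike. Origin: centre of its underside. Starts flat in a pocket of the case, long side along case x, standing 12 mm above the ridges. May be absent (None all along).
- plaque5: Plain wooden screw-sample plaque, 80 x 56 x 16 mm (x, y, z), about 0.09 kg, with four flush screw heads. All plaques are alike. Origin: centre of its underside. Starts flat in a pocket of the case, long side along case x, standing 12 mm above the ridges. May be absent (None all along).
- plaque6: Plain wooden screw-sample plaque, 80 x 56 x 16 mm (x, y, z), about 0.09 kg, with four flush screw heads. All plaques are alike. Origin: centre of its underside. Starts flat in a pocket of the case, long side along case x, standing 12 mm above the ridges. May be absent (None all along).
- tape: Bystander: yellow-cased steel tape measure, 70 x 40 mm, 66 mm high. Origin: centre of its underside.
- jar: Bystander: glass jar with steel cap, 72 mm across, 100 mm high. Origin: centre of its underside.
- carton: Bystander: closed carton of screws, 100 x 140 mm, 55 mm high. Origin: centre of its underside.
- driver: Bystander: screwdriver lying flat, 210 mm long.
- mug: Bystander: white mug, 80 mm across, 92 mm high. Origin: centre of its underside.
- padlock: Bystander: brass padlock standing up, 50 x 26 mm, 76 mm high. Origin: centre of its underside.
- spray: Bystander: spray can, 60 mm across, 170 mm high. Origin: centre of its underside.
Not all that is in view belongs to the job. What is shaped like the rack but orange or red is not meant.

How it is judged:
By the outcome, as a careful person would: the job done as asked, in the order asked, and still so for the second after the job is handed in, with the robot touching nothing.
Of plaque1, plaque2, plaque3, plaque4, plaque5, plaque6 only 4 to 6 are there at a start; the rules pass over those that are not, and their reading is None.
At some moment in a run one of plaque1, plaque2, plaque3, plaque4, plaque5, plaque6 may be knocked a few centimetres aside while the robot is not near it.
Once in a run the grip may slacken for a moment while it holds something.
It also fails if it takes over 210 s, if anything falls off the work surface, if the arm or the gripper's body presses on something with over 40 N, if the wrist force passes 120 N, or if a joint passes its speed limit or range.

### The arm

A 6-joint arm with a two-finger parallel gripper is mounted at the origin on the work surface. World frame = base frame: x ahead of the robot, y to its left, z up, the work surface at z = 0. Lengths are in mm, angles in rad, forces in N, time in s.
With the tool pointing down it reaches from about 350 to 1000 mm from the base axis. Payload 7.1 kg.
Tool frame: the origin (TCP) lies midway between the tips of the shut fingers; the grasp point (between the pads) lies env.grip_point_offset behind it (env.grip_point_offset is the distance from the TCP to the grasp point, in mm); z points along the fingers, y is the line along which they close (so a half turn about z gives the same grasp; the last joint's range is limited). The gripper opens to 85 mm and grips with 20 to 120 N. Pads are 22 mm wide; open, the fingers measure 114 mm over their backs; the gripper's body (76 mm by 85 mm) begins 54 mm behind the grasp point. The pads swing forward as they close: fully open they stand 13 mm farther back than shut.
Start: joints at [-1.277, 0.423, 1.63, -0, 1.089, -0.019], TCP at [192.345, -594.65, 231.319] pointing down, gripper open.
Joint ranges: [-3, 3], [-0.9, 2.11], [0.09, 2.58], [-1.31, 4.45], [0.11, 2.69], [-2.54, 2.54]. Speed limits (rad/s): [2.39, 2.39, 3.01, 3.14, 3.14, 3.14].

### API

Orientations are given as [roll, pitch, yaw] about the fixed x, y, z axes, in that order (R = Rz(yaw) Ry(pitch) Rx(roll)).
In Python, from cell import env gives the robot as it stands. The module is installed in compiled form; this text tells all that it offers.
- The arm moves only by the shell command python3 -m jog 'ROWS'. ROWS is JSON, a list that holds one entry, the list of rows, each a list of 5 numbers: the closure, from -1 (fully open) to 1 (shut), so that 0 is half open, then the shift along the tool's x, y, z in cm, then the turn about the tool's z in rad. A call has 1 to 20 rows; each row is the pose to reach, as a shift and turn from the pose commanded when the call began, along the tool's axes at that moment; what a row does not reach only later rows make up. A row lasts 1/8 s, in which the tool goes at most 62.5 mm and 10.7 degrees, less where a joint would pass 70% of its speed; a pose out of reach is approached as far as the arm can. A call with a gripper value outside its range is refused whole. The fingers move at their own pace and stop on an object; the grip force is fixed at half the most. Time passes only in rows, so rows that repeat a pose let the fingers close. It gives the time, the measured TCP pose, the force, the opening and the grip force at its end, in the units of the state.
- env.get_obs(): the state, without advancing time (a new reading comes with each control period).
- env.get_image(name): name is "side" or "top"; returns (picture, depth): 384x512x3 uint8, red, green, blue; 384x512 float32, mm along the optical axis (not along the pixel's ray), 0 where there is no reading.
- env.camera_params(name): a dict with "fx", "fy", "cx", "cy" (pixels), "distortion" ([k1, k2, p1, p2, k3] as OpenCV has them; the pictures are not rectified), "R" (3x3) and "t" (3): a world point X has camera coordinates R X + t. Camera axes: x right, y down, z forward; pixel columns grow to the right and rows downward; lengths in mm; the calibration is good to about 2 mm. A picture is of the moment at which its call begins. camera_params takes no time and is no camera call.
- env.finish_job(): hands the job in; it is judged then, once.
Trained networks look in the newest picture that a camera, given by its name, has taken for a name from the list of things; names that differ only in an ending like _2 or _b are one class to them, and where a whole thing is asked for, a point or a joint stands for the part that bears it (a point fixed in the world has none). Each returns a list of dicts, best first, with "conf" (0 to 1); they miss things now and then, are a little off and sometimes report something else, mostly with a low value. They report only what shows in the picture. A call takes as long as a camera call. They do not tell look-alikes from the thing itself.
- env.trace(camera, target): "pixels" (384x512 bool, what is visible of it) and "uv" ([column, row] in pixels, amid what is visible of it).
- env.mark_of(camera, target): "uv" ([column, row] in pixels: a listed point, or the origin of a listed thing).
The state is a dict: "time": time; "q": joint angles; "joint_velocities": joint speeds; "joint_torque": joint torques, N m; "position": TCP position; "tool_rot": TCP orientation; "ft_force": force on the tool from outside, world axes, zero at the start; "wrist_torque": the same for the moment, N m; "width": finger opening in mm; "grasp_force": force on a finger pad.
Only numpy, scipy, OpenCV 4.12 (cv2) and the standard library are available. Lean on these libraries where they do the work, as an engineer would, in place of code of your own. Each camera call takes 0.05 s, during which the arm holds its last target. There are 200 camera calls.

## Working session

There is one attempt and no reset: what is moved stays moved. The work goes in short steps, Python scripts to look and compute and a shell command to move; the robot and the scene stay as the last step left them, time stands still between calls to the robot, and variables do not carry over. Pictures are saved under pics/ and viewed, at most 14 in all, crops included, and the job is handed in when it is done.

```bash
mkdir -p pics; python3 - <<'E'
from cell import env
import cv2,numpy as np
o=env.get_obs();print({k:np.round(v,3).tolist() for k,v in o.items()},env.grip_point_offset)
for n in("side","top"):
    p,d=env.get_image(n);cv2.imwrite(f"pics/{n}0.png",cv2.resize(p[...,::-1],(800,600)))
    c=env.camera_params(n);print(n,{k:np.round(v,3).tolist() for k,v in c.items()})
    for t in("case","lid","catch_top","lid_edge","rack","shelf","lid_hinge"):
        print(t,[(np.round(m["uv"]).tolist(),round(m["conf"],2)) for m in env.mark_of(n,t)][:3])
E
```

```text
{'time': 0.0, 'q': [-1.277, 0.424, 1.631, 0.0, 1.089, -0.019], 'joint_velocities': [-0.0, -0.002, 0.0, 0.001, 0.0, -0.0], 'joint_torque': [0.002, -55.739, -28.174, -0.0, 0.007, 0.0], 'position': [192.184, -594.138, 230.522], 'tool_rot': [-3.14, -0.0, 0.313], 'ft_force': [-0.02, 0.317, -0.248], 'wrist_torque': [0.055, 0.027, 0.009], 'grasp_force': 0.0, 'width': 85.319} 18.700000000000003
side {'fx': 491.42, 'fy': 491.42, 'cx': 255.922, 'cy': 196.859, 'distortion': [-0.165, 0.0, 0.0, 0.0, 0.0], 'R': [[0.999, -0.046, 0.019], [-0.015, -0.643, -0.766], [0.048, 0.764, -0.643]], 't': [-504.687, 80.64, 1685.347]}
case [([265.0, 181.0], 0.58)]Traceback (most recent call last):
  File "<stdin>", line 8, in <module>
ValueError: it knows: carton, case, catch_top, driver, jar, lid_edge, lid_hinge, mug, padlock, plaque, rack, shelf, spray, tape
```

```bash
cat > h.py <<'E'
from cell import env
import cv2,numpy as np
def params(n):
    c=env.camera_params(n);K=np.array([[c["fx"],0,c["cx"]],[0,c["fy"],c["cy"]],[0,0,1.]]);return K,np.array(c["distortion"],float),np.array(c["R"]),np.array(c["t"])
def at_z(n,uv,z):
    K,D,R,t=params(n);uv=np.array(uv,float).reshape(-1,1,2)
    r=cv2.undistortPoints(uv,K,D).reshape(-1,2);r=np.c_[r,np.ones(len(r))]@R
    o=-R.T@t;return o+r*((z-o[2])/r[:,2])[:,None]
def cloud(n,d):
    K,D,R,t=params(n);h,w=d.shape
    uv=np.stack(np.meshgrid(np.arange(w),np.arange(h)),-1).astype(float).reshape(-1,1,2)
    r=cv2.undistortPoints(uv,K,D).reshape(-1,2);p=np.c_[r,np.ones(len(r))]*d.reshape(-1,1)
    return ((p-t)@R).reshape(h,w,3)
def proj(n,X):
    K,D,R,t=params(n);return cv2.projectPoints(np.array(X,float).reshape(-1,1,3),cv2.Rodrigues(R)[0],t,K,D)[0].reshape(-1,2)
E
python3 - <<'E'
from h import *
for n in("side","top"):
    p,d=env.get_image(n);C=cloud(n,d);np.save(f"C_{n}.npy",C)
    print(n)
    for t in("case","catch_top","lid_edge","rack","shelf","lid_hinge"):
        for m in env.mark_of(n,t)[:3]:
            u=m["uv"];i,j=int(round(u[1])),int(round(u[0]))
            print(t,np.round(u),round(m["conf"],2),C[i,j].round() if 0<=i<384 and 0<=j<512 else '')
    cv2.imwrite(f"pics/{n}0.png",cv2.resize(p[...,::-1],(800,600)))
E
```

```text
side
case [261. 182.] 0.71 [528. 119.  65.]
case [336. 220.] 0.29 [768. -74.  52.]
catch_top [247. 249.] 0.74 [ 468. -193.   46.]
catch_top [230. 165.] 0.56 [417. 209.  76.]
lid_edge [238. 165.] 0.71 [447. 221.  67.]
rack [187. 171.] 0.81 [259. 191.  64.]
rack [267. 258.] 0.73 [ 526. -249.   63.]
rack [170. 288.] 0.72 [ 244. -366.   72.]
shelf [246. 250.] 0.88 [ 464. -201.   49.]
shelf [150. 272.] 0.82 [ 175. -282.   46.]
shelf [173. 163.] 0.65 [197. 281.  36.]
lid_hinge [297. 173.] 0.9 [677. 253.   1.]
lid_hinge [263. 183.] 0.32 [534. 111.  66.]
top
case [190. 188.] 0.55 [539. 189.  63.]
catch_top [184. 230.] 0.46 [414. 208.  73.]
catch_top [105. 166.] 0.46 [611. 441.  88.]
lid_edge [184. 215.] 0.63 [459. 208.  67.]
rack [169. 282.] 0.96 [261. 259.  62.]
rack [315. 189.] 0.89 [ 525. -186.   49.]
rack [352. 283.] 0.56 [ 242. -284.   64.]
shelf [341. 298.] 0.69 [ 195. -253.   41.]
shelf [165. 304.] 0.69 [192. 277.  45.]
shelf [314. 206.] 0.61 [ 475. -183.   33.]
lid_hinge [192. 148.] 0.79 [662. 183.  50.]
```

View pics/side0.png

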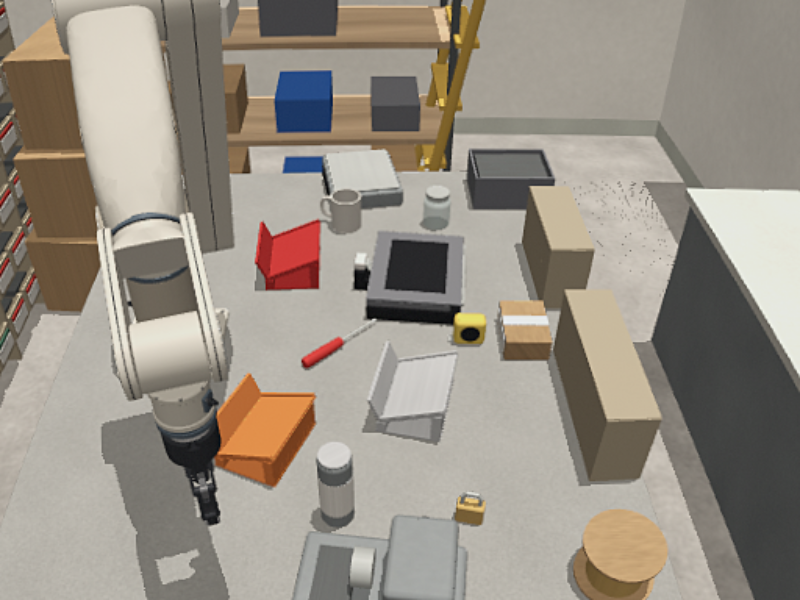

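View pics/top0.png

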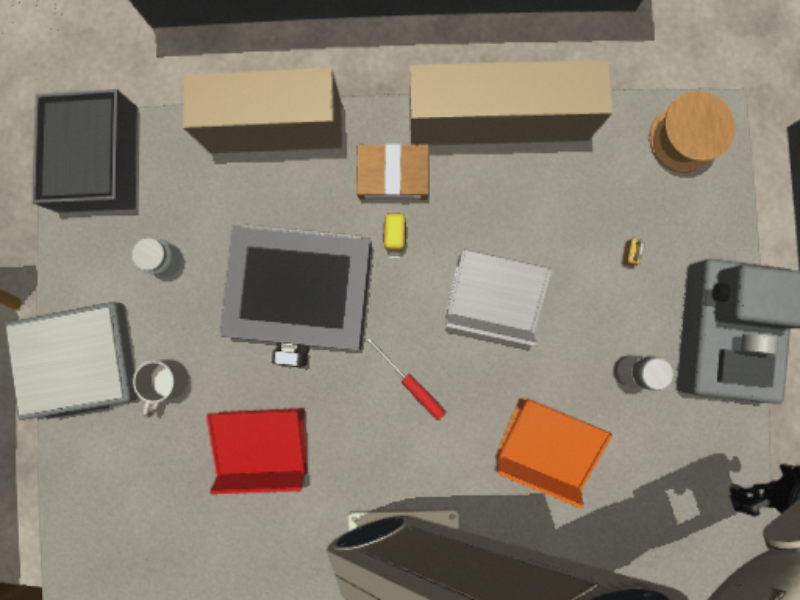

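The top view (800x600) shows the black/grey case at (295,290) with its white button at (290,355), and the aluminium stand at (498,298). The look-alikes are the red stand at (258,450), the orange stand at (555,450), the black bin at (85,150) and the white box at (70,360). By the description I choose the grey-lidded case and the aluminium stand.

```bash
python3 - <<'E'
from h import *
C=np.load("C_top.npy");p,d=env.get_image("top")
def rect(m):
    m=cv2.morphologyEx(m.astype(np.uint8),cv2.MORPH_OPEN,np.ones((3,3)))
    n,l,s,_=cv2.connectedComponentsWithStats(m);k=1+s[1:,4].argmax();P=C[l==k]
    return cv2.minAreaRect(P[:,:2].astype(np.float32)),P
x,y,z=C[...,0],C[...,1],C[...,2]
r,P=rect((abs(x-550)<180)&(abs(y-190)<200)&(z>54)&(z<72));print("lid",r,np.median(P[:,2]))
r,P=rect((x>430)&(x<470)&(z>66)&(z<90)&(abs(y-200)<60));print("btn?",r)
b=(x>395)&(x<450)&(abs(y-205)<50)&(z>60)&(z<90);print("btn",C[b].mean(0).round(1),b.sum(), C[b].min(0).round(),C[b].max(0).round())
m=(x>420)&(x<640)&(y>-320)&(y<-80)&(z>15)
r,P=rect(m);print("rack",r)
# shelf plane ransac by gradient: points excluding backstop
S=P[(P[:,0]>490)]
A=np.c_[S[:,:2],np.ones(len(S))];w=np.ones(len(S),bool)
for _ in range(10):
    c=np.linalg.lstsq(A[w],S[w,2],rcond=None)[0];w=abs(A@c-S[:,2])<5
n=np.array([-c[0],-c[1],1]);n/=np.linalg.norm(n)
print("plane",c,"slope deg",np.degrees(np.arccos(n[2])),"yaw",np.degrees(np.arctan2(c[1],c[0])),w.sum(),len(S))
cr=cv2.resize(p[140:245,130:370,::-1],(800,350));cv2.imwrite("pics/crop0.png",cr)
for nme in("tape","jar","mug","driver","carton","spray","padlock"):
    t=env.trace("top",nme)
    if t: 
        q=C[t[0]["pixels"]];print(nme,round(t[0]["conf"],2),np.percentile(q,5,0).round(),np.percentile(q,95,0).round())
E
```

```text
lid ((545.39892578125, 194.95074462890625), (269.95037841796875, 233.45474243164062), 82.62552642822266) 64.76749441246497Traceback (most recent call last):
  File "<stdin>", line 9, in <module>
  File "<stdin>", line 5, in rect
ValueError: attempt to get argmax of an empty sequence
```

```bash
python3 - <<'E'
from h import *
C=np.load("C_top.npy");p,d=env.get_image("top")
x,y,z=C[...,0],C[...,1],C[...,2]
def big(m,k=3):
    m=cv2.morphologyEx(m.astype(np.uint8),cv2.MORPH_OPEN,np.ones((k,k)))
    n,l,s,_=cv2.connectedComponentsWithStats(m)
    return C[l==1+s[1:,4].argmax()]
m=(abs(x-550)<180)&(abs(y-190)<200)&(z>54)&(z<72)
P=big(m,25);r=cv2.minAreaRect(P[:,:2].astype(np.float32));print("lid",r)
b=(x>395)&(x<450)&(abs(y-205)<50)&(z>60)&(z<90);print("btn",C[b].mean(0).round(1),b.sum(), C[b].min(0).round(),C[b].max(0).round())
P=big((x>420)&(x<640)&(y>-320)&(y<-80)&(z>12));print("rack",cv2.minAreaRect(P[:,:2].astype(np.float32)))
S=P[P[:,0]>490];A=np.c_[S[:,:2],np.ones(len(S))];w=np.ones(len(S),bool)
for _ in range(10):
    c=np.linalg.lstsq(A[w],S[w,2],rcond=None)[0];w=abs(A@c-S[:,2])<5
n=np.array([-c[0],-c[1],1]);n/=np.linalg.norm(n)
print("plane",c,"slope",np.degrees(np.arccos(n[2])),"yaw",np.degrees(np.arctan2(c[1],c[0])),w.sum(),len(S))
cv2.imwrite("pics/crop0.png",cv2.resize(p[140:245,130:370,::-1],(800,350)))
for nme in("tape","jar","mug","driver","carton","spray","padlock"):
    t=env.trace("top",nme)
    if t: 
        q=C[t[0]["pixels"]];print(nme,round(t[0]["conf"],2),np.percentile(q,5,0).round(),np.percentile(q,95,0).round())
E
```

```text
lid ((512.3080444335938, 292.6781311035156), (76.04351043701172, 78.67845916748047), 88.3756103515625)
btn [426.6 203.8  70.8] 206 [405. 155.  60.] [450. 240.  82.]
rack ((521.1964721679688, -193.81350708007812), (173.65274047851562, 151.9479217529297), 75.53136444091797)
plane [ 3.90477829e-01 -9.64155818e-02 -1.67929414e+02] slope 21.910240284695437 yaw -13.869866634191913 1896 2134
tape 0.83 [622. -19.  27.] [683.  17.  70.]
jar 0.95 [590. 435.  15.] [647. 490. 104.]
mug 0.88 [331. 424.   3.] [411. 500.  93.]
driver 0.64 [298. -80.  13.] [417.  30.  28.]
carton 0.74 [729. -63.  39.] [821.  61.  59.]
spray 0.73 [ 349. -475.   21.] [ 397. -426.  172.]
padlock 0.67 [ 584. -475.   19.] [ 623. -455.   75.]
```

View pics/crop0.png

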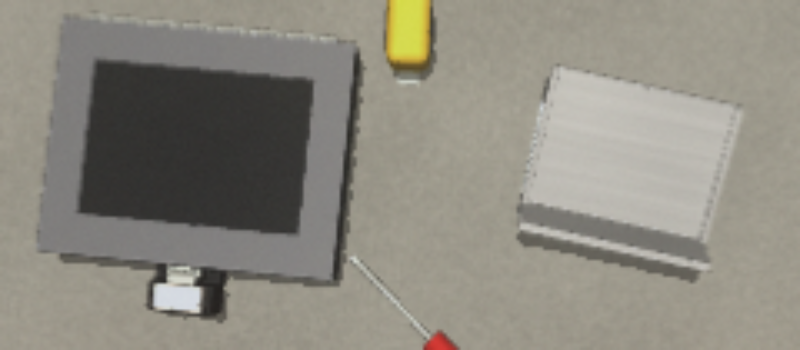

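The crop shows the grey lid with corners at (64,15), (357,42), (40,250) and (337,278), the white button at about (181,300), and the aluminium stand at right with its backstop low, towards the robot.

```bash
python3 - <<'E'
from h import *
f=lambda L:np.array(L)*np.array([240/800,105/350])+[130,140]-0.35
W=at_z("top",f([[64,15],[357,42],[337,278],[40,250]]),64);print(W.round(1))
y1=W[0]-W[1];y2=W[3]-W[2];x1=W[0]-W[3];x2=W[1]-W[2]
for v in(y1,y2):print(np.linalg.norm(v),np.degrees(np.arctan2(v[1],v[0]))-90)
for v in(x1,x2):print(np.linalg.norm(v),np.degrees(np.arctan2(v[1],v[0])))
print(W.mean(0),at_z("top",f([[181,300]]),75))
C=np.load("C_top.npy");x,y,z=C[...,0],C[...,1],C[...,2]
b=(x>395)&(x<435)&(abs(y-205)<40)&(z>68)&(z<84);print(C[b].mean(0).round(1),b.sum())
P=C[(z>57)&(z<70)&(x>445)&(x<690)&(y>40)&(y<340)];r=cv2.minAreaRect(P[:,:2].astype(np.float32));print(r)
print(env.get_obs()["time"])
E
```

```text
[[676.4 312.8  64. ]
 [642.2  46.2  64. ]
 [430.8  69.8  64. ]
 [463.4 337.3  64. ]]
268.7669362563839 -7.305899748939055
269.46377572277356 -6.944251813240697
214.43666096744587 -6.565448564047475
212.74610511763225 -6.373320377899828
[553.17972229 191.52676582  64.        ] [[415.33193785 208.0917624   75.        ]]
[418.2 211.   74.9] 125
((552.7923583984375, 194.21505737304688), (270.11407470703125, 216.02072143554688), 82.72052001953125)
1.25
```

```bash
cat >> h.py <<'E'
CO=np.array([545.5,193.9]);CY=np.radians(-6.9);RO=np.array([521.2,-193.8]);RY=np.radians(-14.1)
rot=lambda a:np.array([[np.cos(a),-np.sin(a)],[np.sin(a),np.cos(a)]])
def case(x,y,z):return np.r_[CO+rot(CY)@[x,y],z]
def rack(x,y,z):return np.r_[RO+rot(RY)@[x,y],z]
def shelf(x,y,z):
    a=np.radians(22);return rack(-60+x*np.cos(a)-z*np.sin(a),y,35+x*np.sin(a)+z*np.cos(a))
def go(*T):
    """rows (cm, rad) from the present pose to each (xyz, yaw)"""
    o=env.get_obs();p=np.array(o["position"]);w=o["tool_rot"][2]
    print("t",round(o["time"],2),"p",p.round(1),"yaw",round(w,3),"F",np.round(o["ft_force"],1),"w",round(o["width"],1))
    for X,yaw in T:
        d=np.array(X)-p;s,c=np.sin(w),np.cos(w)
        print(np.round([(d[0]*c+d[1]*s)/10,(d[0]*s-d[1]*c)/10,-d[2]/10,-((yaw-w+np.pi)%(2*np.pi)-np.pi)],2).tolist())
E
python3 - <<'E'
from h import *
go(((400,-300,231),.8),((450,0,231),1.2),(case(-78,0,130),1.45),(case(-78,0,75),1.45))
E
```

```text
t 1.25 p [ 192.4 -594.7  231.3] yaw 0.313 F [-0.7  0.3  0.1] w 85.4
[28.82, -21.65, 0.03, -0.49]
[42.81, -48.65, 0.03, -0.89]
[50.78, -67.44, 10.13, -1.14]
[50.78, -67.44, 15.63, -1.14]
```

```bash
python3 -m jog '[[[-1,7,-5,0,-0.1],[-1,14,-10,0,-0.2],[-1,21,-16,0,-0.35],[-1,28.8,-21.7,0,-0.49],[-1,32,-27,0,-0.6],[-1,35,-33,0,-0.7],[-1,39,-40,0,-0.8],[-1,42.8,-48.6,0,-0.9],[-1,45,-54,0,-1],[-1,48,-60,2,-1.14],[-1,50.8,-67.4,6,-1.14],[-1,50.8,-67.4,10.1,-1.14],[-1,50.8,-67.4,10.1,-1.14],[-1,50.8,-67.4,10.1,-1.14],[-1,50.8,-67.4,10.1,-1.14],[-1,50.8,-67.4,10.1,-1.14]]]'; python3 - <<'E'
from h import *
go((case(-78,0,75),1.45),(case(-78,0,58),1.45))
p,d=env.get_image("side");cv2.imwrite("pics/s1.png",cv2.resize(p[100:220,170:330,::-1],(800,600)))
E
```

```text
time: 3.25
position: [468.0, 203.0, 130.1]
tool_rot: [-3.141, 0.001, 1.454]
ft_force: [0.8, 0.4, -0.1]
width: 85.4
grasp_force: 0.0
t 3.25 p [468.  203.  130.1] yaw 1.454 F [ 0.8  0.4 -0.1] w 85.4
[0.02, 0.01, 5.51, 0.0]
[0.02, 0.01, 7.21, 0.0]
```

View pics/s1.png

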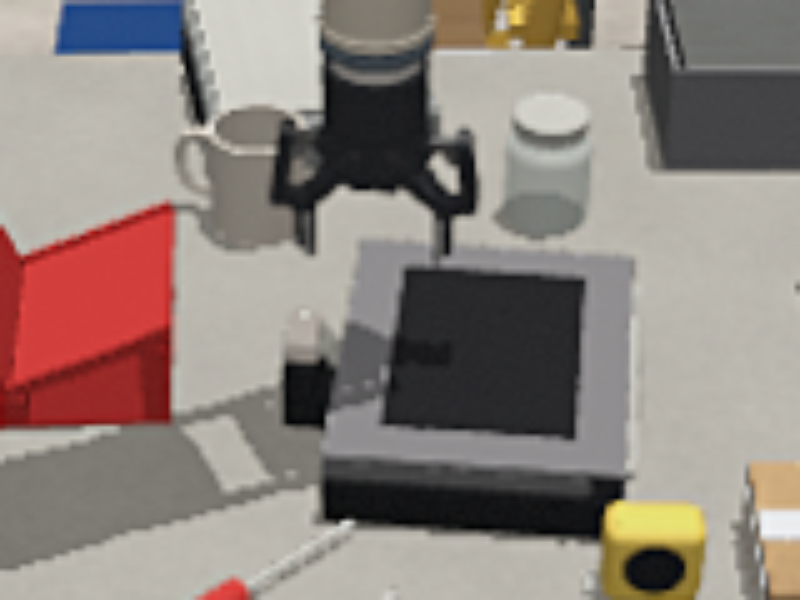

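The crop shows finger A (305,245) above the white button (305,330) and finger B (440,250) above the lid. I'll lower carefully.

```bash
python3 -m jog '[[[-1,0,0,2,0],[-1,0,0,4,0],[-1,0,0,5.8,0],[-1,0,0,6.2,0],[-1,0,0,6.4,0],[-1,0,0,6.6,0],[-1,0,0,6.8,0]]]';python3 -m jog '[[[-1,0,0,0.15,0],[-1,0,0,0.3,0],[-1,0,0,0.4,0],[-1,0,0,0.4,0]]]'
```

```text
time: 4.18
position: [468.7, 203.0, 62.8]
tool_rot: [3.141, -0.0, 1.453]
ft_force: [-0.5, 1.2, -0.5]
width: 85.4
grasp_force: 0.0
time: 4.68
position: [468.5, 203.1, 58.3]
tool_rot: [3.141, -0.0, 1.453]
ft_force: [0.7, -0.6, 2.5]
width: 85.3
grasp_force: 0.9
```

```bash
python3 -m jog '[[[-1,0,0,0.15,0],[-1,0,0,0.3,0],[-1,0,0,0.4,0],[-1,0,0,0.4,0]]]';python3 -m jog '[[[-1,0,0,0.1,0],[-1,0,0,0.2,0],[-1,0,0,0.2,0]]]'
```

```text
time: 5.18
position: [468.5, 203.1, 54.5]
tool_rot: [3.141, -0.0, 1.453]
ft_force: [0.5, -0.6, 5.9]
width: 85.6
grasp_force: 3.1
time: 5.55
position: [468.6, 203.1, 53.6]
tool_rot: [3.141, -0.0, 1.453]
ft_force: [-1.4, -1.0, 19.0]
width: 85.2
grasp_force: 9.9
```

```bash
python3 - <<'E'
import numpy as np
for i in range(0,26):
    t=0.07*i; r=150+min(30,60*t)
    x=115-r*np.cos(t)+18*np.sin(t);z=46+r*np.sin(t)+18*np.cos(t)
    if t>1.57: x=115-215*np.cos(t)+18*np.sin(t)
    print(round(t,2),round((x-42.5+78)/10,1),round(-(z-13-53.5)/10,1),end=' | ')
E
```

```text
0.0 0.0 0.2 | 0.07 -0.2 -0.8 | 0.14 -0.4 -1.9 | 0.21 -0.5 -3.1 | 0.28 -0.5 -4.3 | 0.35 -0.4 -5.5 | 0.42 -0.2 -6.7 | 0.49 0.1 -8.0 | 0.56 0.8 -9.0 | 0.63 1.6 -10.0 | 0.7 2.4 -10.9 | 0.77 3.4 -11.8 | 0.84 4.4 -12.6 | 0.91 5.4 -13.3 | 0.98 6.5 -13.9 | 1.05 7.7 -14.5 | 1.12 8.8 -14.9 | 1.19 10.0 -15.3 | 1.26 11.3 -15.6 | 1.33 12.5 -15.9 | 1.4 13.8 -16.0 | 1.47 15.0 -16.0 | 1.54 16.3 -16.0 | 1.61 17.7 -15.9 | 1.68 19.2 -15.6 | 1.75 20.7 -15.3 |
```

```bash
python3 -m jog '[[[-1,0,-0.1,-0.2,0],[-1,0,-0.2,-0.6,0],[-1,0,-0.2,-1,0],[-1,0,-0.3,-1.5,0],[-1,0,-0.4,-2,0],[-1,0,-0.5,-2.5,0],[-1,0,-0.5,-3.1,0],[-1,0,-0.5,-3.7,0],[-1,0,-0.5,-4.3,0],[-1,0,-0.4,-4.9,0],[-1,0,-0.4,-5.5,0]]]'; python3 - <<'E'
from h import *
p,d=env.get_image("side");cv2.imwrite("pics/s2.png",cv2.resize(p[100:220,170:330,::-1],(800,600)))
E
```

```text
time: 6.92
position: [464.4, 203.4, 107.8]
tool_rot: [3.141, -0.0, 1.453]
ft_force: [1.0, -0.3, 0.8]
width: 85.4
grasp_force: 0.5
```

View pics/s2.png

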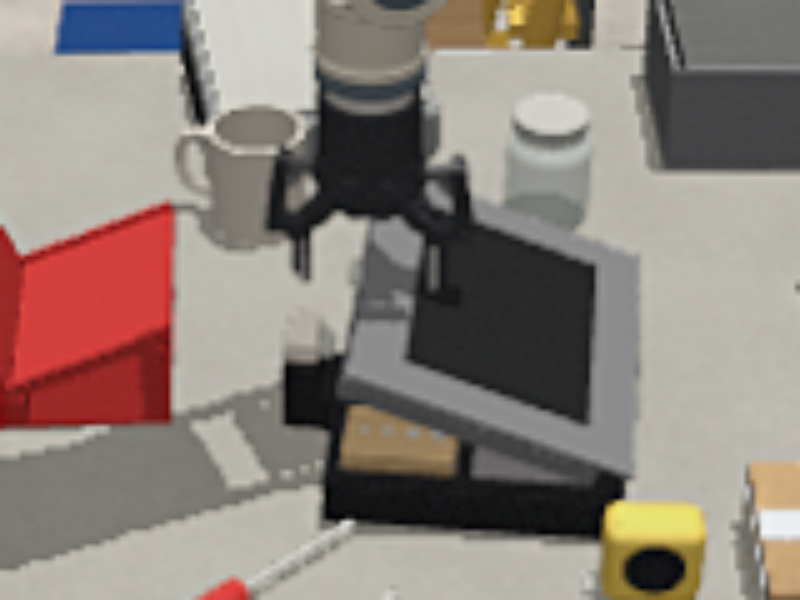

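The lid rests under finger B at about 20 degrees with plaques visible below at (400,440). I continue the arc.

```bash
python3 -m jog '[[[-1,0,0.2,-1.2,0],[-1,0,0.5,-2.4,0],[-1,0,1.1,-3.5,0],[-1,0,2,-4.5,0],[-1,0,2.8,-5.4,0],[-1,0,3.8,-6.3,0],[-1,0,4.8,-7.1,0],[-1,0,5.8,-7.8,0],[-1,0,6.9,-8.4,0],[-1,0,8.1,-9,0],[-1,0,9.2,-9.4,0],[-1,0,10.4,-9.8,0],[-1,0,11.7,-10.1,0],[-1,0,12.9,-10.4,0],[-1,0,14.2,-10.5,0],[-1,0,15.4,-10.5,0],[-1,0,16.7,-10.5,0],[-1,0,18.1,-10.5,0],[-1,0,19.6,-10.5,0],[-1,0,21.1,-10.5,0]]]';python3 -m jog '[[[-1,0,0.8,0,0],[-1,0,1.3,0,0],[-1,0,1.3,0,0],[-1,0,1.0,-3,0],[-1,0,0.7,-7,0],[-1,0,-3,-12,0],[-1,0,-9,-12,0]]]'; python3 - <<'E'
from h import *
p,d=env.get_image("side");cv2.imwrite("pics/s3.png",cv2.resize(p[60:220,150:350,::-1],(750,600)))
go((case(-48,0,200),CY+np.pi))
E
```

```text
time: 9.48
position: [674.8, 178.5, 212.2]
tool_rot: [-3.141, 0.0, 1.453]
ft_force: [0.4, -0.6, 0.2]
width: 85.5
grasp_force: 0.0
time: 10.35
position: [586.1, 189.9, 336.9]
tool_rot: [3.134, -0.004, 1.452]
ft_force: [0.5, 0.3, -1.1]
width: 85.4
grasp_force: 0.0
t 10.4 p [575.7 189.5 333. ] yaw 1.454 F [-5.7  0.6 -3.3] w 85.4
[0.1, -7.85, 13.3, -1.57]
```

View pics/s3.png

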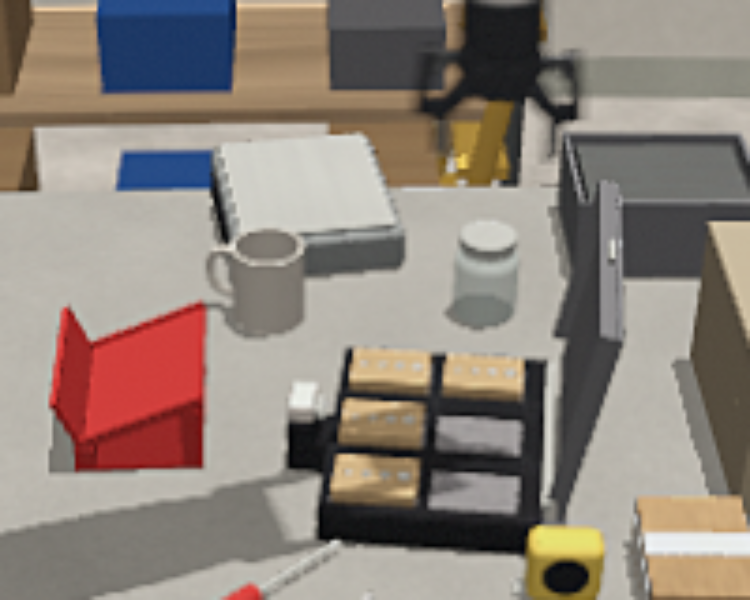

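The lid is fully open (615,330). There are four plaques: (390,370), (483,375), (380,420) and (375,478). The two far middle and right pockets are empty. Next I measure them.

```bash
cat >> h.py <<'E'
def plaques(n="side",zlo=45,zhi=60,box=None):
    """wood-coloured patches in case area: centre + yaw of min-area rect, world & case coords"""
    p,d=env.get_image(n);C=cloud(n,d);h=cv2.cvtColor(p,cv2.COLOR_RGB2HSV)
    m=(h[...,1]>70)&(h[...,0]>8)&(h[...,0]<28)&(h[...,2]>90)&(C[...,2]>zlo)&(C[...,2]<zhi)&(C[...,0]>380)&(C[...,0]<720)&(C[...,1]>20)&(C[...,1]<380)
    m=cv2.morphologyEx(m.astype(np.uint8),cv2.MORPH_OPEN,np.ones((2,2)))
    k,l,s,_=cv2.connectedComponentsWithStats(m)
    for i in range(1,k):
        if s[i,4]<60: continue
        P=C[l==i];r=cv2.minAreaRect(P[:,:2].astype(np.float32));c=rot(-CY)@(np.array(r[0])-CO)
        a=r[2] if r[1][0]>r[1][1] else r[2]-90
        print(n,"case xy",c.round(1),"size",np.round(r[1],0),"yaw",round((a+90)%180-90,1),"z",np.median(P[:,2]).round(1))
    return p
E
python3 - <<'E'
from h import *
plaques("side");plaques("top")
go((case(-48,-90,150),CY+np.pi),(case(-48,-90,70),CY+np.pi))
E
```

```text
side case xy [-1.000e-01 -6.663e+02] size [1586.   78.] yaw 86.6 z 51.7
side case xy [50.7 86.2] size [54. 78.] yaw -5.6 z 52.6
side case xy [ -16.5 -714. ] size [1491.   81.] yaw 85.5 z 52.3
side case xy [  -2.1 -755.4] size [1409.   79.] yaw 86.9 z 52.3
top case xy [-44.7 -18.5] size [23. 64.] yaw -1.0 z 51.2
top case xy [ -51.1 -145.6] size [164.  78.] yaw 84.1 z 51.5
t 10.5 p [581.4 189.4 332.9] yaw 1.454 F [0.4 0.2 0.6] w 85.1
[-8.95, -8.46, 18.29, -1.57]
[-8.95, -8.46, 26.29, -1.57]
```

```bash
sed -i 's/    m=cv2.morphologyEx(m.astype(np.uint8),cv2.MORPH_OPEN,np.ones((2,2)))\n    k,l/XX/; s/np.ones((2,2))/np.ones((3,3))/' h.py; python3 - <<'E'
from h import *
plaques("side");plaques("top")
E
```

```text
side case xy [-47.9  93.2] size [66. 74.] yaw -5.2 z 52.5
side case xy [45.9 87.3] size [68. 77.] yaw -2.7 z 52.7
side case xy [-50.2  -0.2] size [67. 81.] yaw -3.6 z 53.0
side case xy [-49.7 -91.9] size [61. 80.] yaw -7.3 z 53.1
top case xy [-33.4 -18. ] size [50. 18.] yaw 12.7 z 52.1
top case xy [-49.1 -89.1] size [56. 79.] yaw -6.9 z 52.0
```

```bash
python3 - <<'E'
from h import *
go((case(-49,-90,150),CY+np.pi),(case(-49,-90,36),CY+np.pi))
E
python3 -m jog '[[[-0.7,-4,-3,4,-0.18],[-0.7,-8.9,-8.5,9,-0.36],[-0.7,-8.9,-8.5,14,-0.55],[-0.7,-8.9,-8.5,18,-0.73],[-0.7,-8.9,-8.5,19,-0.9],[-0.7,-8.9,-8.5,20,-1.1],[-0.7,-8.9,-8.5,20,-1.3],[-0.7,-8.9,-8.5,20,-1.45],[-0.7,-8.9,-8.5,20,-1.57],[-0.7,-8.9,-8.5,20,-1.57]]]'
python3 - <<'E'
from h import *
go((case(-49,-90,60),CY+np.pi),(case(-49,-90,36),CY+np.pi))
E
```

```text
t 10.6 p [584.6 189.4 332.9] yaw 1.453 F [0.4 0.1 0.5] w 85.3
[-9.0, -8.86, 18.29, -1.57]
[-9.0, -8.86, 29.69, -1.57]
time: 11.85
position: [490.8, 110.7, 131.9]
tool_rot: [3.142, 0.0, 3.021]
ft_force: [0.8, 0.1, 0.4]
width: 73.1
grasp_force: 0.0
t 11.85 p [490.8 110.7 131.9] yaw 3.021 F [0.8 0.1 0.4] w 73.1
[0.47, -0.08, 7.19, -0.0]
[0.47, -0.08, 9.59, -0.0]
```

```bash
python3 -m jog '[[[-0.7,0.4,-0.1,4,0],[-0.7,0.4,-0.1,7.2,0],[-0.7,0.4,-0.1,9,0],[-0.7,0.4,-0.1,9.6,0],[-0.7,0.4,-0.1,9.6,0],[1,0.4,-0.1,9.6,0],[1,0.4,-0.1,9.6,0],[1,0.4,-0.1,9.6,0],[1,0.4,-0.1,9.6,0],[1,0.4,-0.1,9.6,0]]]'
```

```text
time: 13.1
position: [486.3, 110.4, 37.4]
tool_rot: [3.141, 0.002, 3.022]
ft_force: [-0.4, -1.2, 5.7]
width: 54.8
grasp_force: 64.0
```

```bash
cat >> h.py <<'E'
def drop(y,n,c):
    """TCP for the n-th (0..) plaque of the stack at shelf y, c mm above its seat"""
    return shelf(44,y,8+16*n)+[0,0,c-6.6],RY+np.pi
E
python3 - <<'E'
from h import *
X=case(-49,-90,160)
go((X,CY+np.pi),drop(-39,0,90),drop(-39,0,30),drop(-39,0,4))
E
```

```text
t 13.1 p [486.3 110.4  37.4] yaw 3.022 F [-0.4 -1.2  5.7] w 54.8
[0.03, -0.0, -12.26, 0.0]
[-4.38, -33.38, -10.49, 0.13]
[-4.38, -33.38, -4.49, 0.13]
[-4.38, -33.38, -1.89, 0.13]
```

```bash
python3 -m jog '[[[1,0,0,-3,0],[1,0,0,-7,0],[1,0,0,-11,0],[1,-0.5,-3,-12,0.02],[1,-1,-7,-12,0.04],[1,-1.5,-12,-12,0.06],[1,-2.4,-17,-12,0.08],[1,-3,-22,-12,0.1],[1,-3.8,-27,-12,0.12],[1,-4.2,-31,-12,0.13],[1,-4.4,-33.4,-11,0.13],[1,-4.4,-33.4,-9,0.13],[1,-4.4,-33.4,-7,0.13],[1,-4.4,-33.4,-6,0.13],[1,-4.4,-33.4,-6,0.13]]]'
python3 - <<'E'
from h import *
go(drop(-39,0,30),drop(-39,0,3))
p,d=env.get_image("side");cv2.imwrite("pics/s4.png",cv2.resize(p[190:290,215:315,::-1],(600,600)))
E
```

```text
time: 14.98
position: [489.3, -226.3, 96.0]
tool_rot: [3.141, -0.001, 2.893]
ft_force: [0.2, -0.1, -0.9]
width: 54.2
grasp_force: 63.8
t 14.97 p [ 489.3 -226.3   96. ] yaw 2.893 F [ 0.2 -0.1 -0.9] w 54.2
[-0.08, 0.03, 1.37, -0.0]
[-0.08, 0.03, 4.07, -0.0]
```

View pics/s4.png

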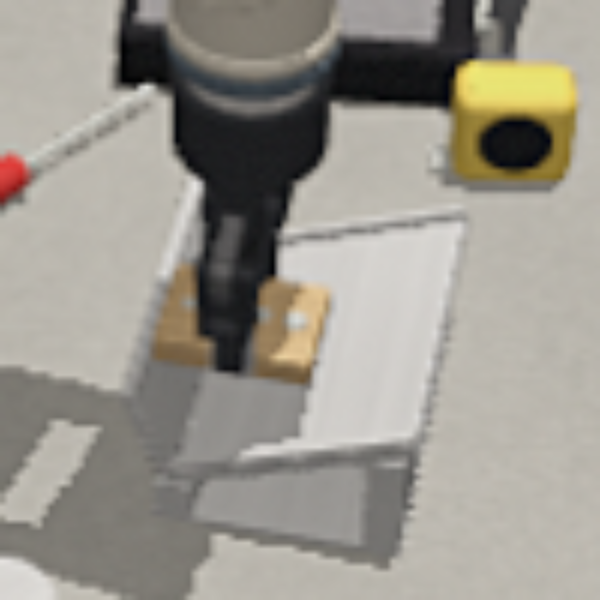

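The plaque hangs level at (240,330) just inside the backstop, on the near (−y) half of the shelf. I lower it onto the slope.

```bash
python3 -m jog '[[[1,-0.1,0,1,0],[1,-0.1,0,2,0],[1,-0.1,0,2.5,0],[1,-0.1,0,2.8,0],[1,-0.1,0,2.8,0]]]';python3 -m jog '[[[1,0,0,0.3,0],[1,0,0,0.6,0],[1,0,0,0.6,0]]]'
```

```text
time: 15.65
position: [491.1, -227.0, 68.4]
tool_rot: [-3.141, 0.001, 2.893]
ft_force: [1.9, -0.8, -2.0]
width: 54.4
grasp_force: 63.9
time: 16.02
position: [492.6, -227.7, 63.9]
tool_rot: [-3.141, 0.004, 2.893]
ft_force: [2.8, 0.0, 10.2]
width: 54.4
grasp_force: 65.3
```

```bash
python3 -m jog '[[[1,0,0,0.2,0],[1,0,0,0.4,0],[1,0,0,0.6,0],[1,0,0,0.6,0]]]';python3 -m jog '[[[1,0,0,0.2,0],[1,0,0,0.2,0]]]'
```

```text
time: 16.52
position: [492.8, -227.8, 62.8]
tool_rot: [-3.14, 0.006, 2.893]
ft_force: [-14.3, 6.7, 69.0]
width: 54.3
grasp_force: 71.7
time: 16.77
position: [492.9, -227.9, 62.4]
tool_rot: [-3.14, 0.006, 2.893]
ft_force: [-19.7, 9.8, 87.9]
width: 53.9
grasp_force: 73.7
```

```bash
python3 -m jog '[[[1,0,0,-0.4,0],[1,0,0,-0.7,0],[1,0,0,-0.7,0]]]'; python3 - <<'E'
from h import *
p,d=env.get_image("side");cv2.imwrite("pics/s5.png",cv2.resize(p[190:290,215:315,::-1],(600,600)))
E
```

```text
time: 17.15
position: [492.9, -227.9, 63.4]
tool_rot: [-3.141, 0.006, 2.893]
ft_force: [2.6, -0.2, 18.2]
width: 54.3
grasp_force: 66.0
```

View pics/s5.png

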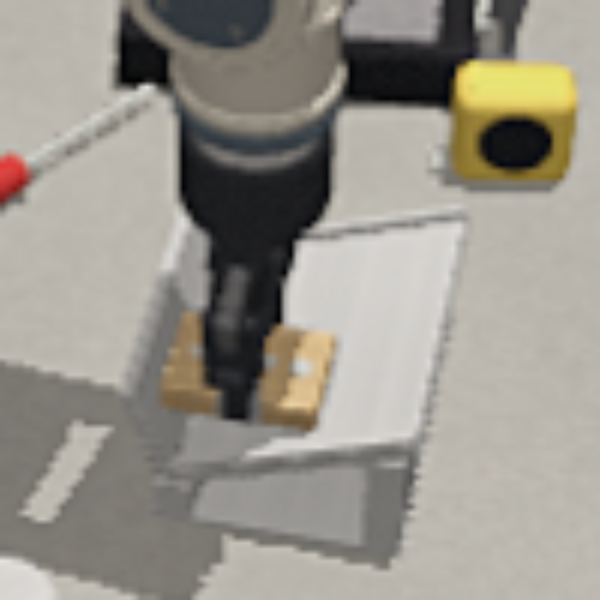

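The plaque stays level, with its far edge on the slope. I'll release it between the guiding fingers and then push it home.

```bash
python3 -m jog '[[[-0.45,0,0,-0.1,0],[-0.45,0,0,-0.1,0],[-0.45,0,0,-0.1,0],[-0.45,0,0,-0.1,0],[-0.45,0,0,-3,0],[-0.45,0,0,-7,0],[0,3,3,-11,0],[0.5,3,9,-11,0],[1,3,15,-11,0],[1,3,18,-11,0]]]'; python3 - <<'E'
from h import *
p,d=env.get_image("side");cv2.imwrite("pics/s6.png",cv2.resize(p[190:290,215:315,::-1],(600,600)))
E
```

```text
time: 18.45
position: [506.0, -42.5, 171.5]
tool_rot: [3.141, 0.0, 2.895]
ft_force: [0.2, 0.5, 0.1]
width: 0.1
grasp_force: 0.0
```

View pics/s6.png

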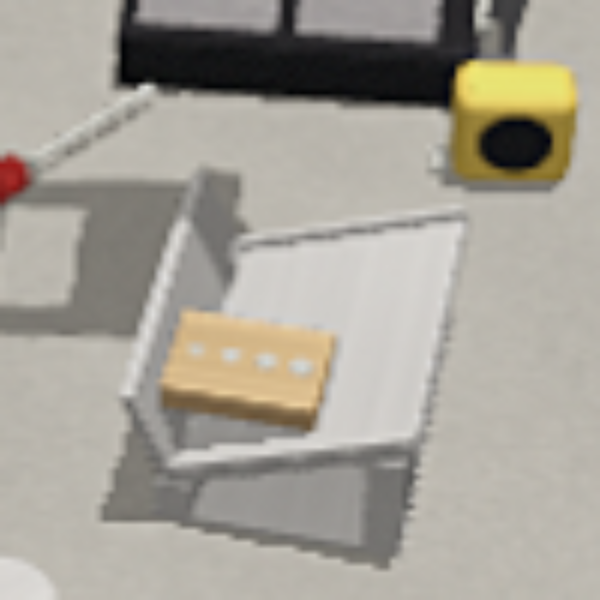

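The plaque lies at (245,370) but the shadow beneath suggests that it may be wedged against the backstop. I'll measure its plane.

```bash
cat >> h.py <<'E'
def onrack(n,show=True):
    p,d=env.get_image(n);C=cloud(n,d);h=cv2.cvtColor(p,cv2.COLOR_RGB2HSV)
    m=(h[...,1]>70)&(h[...,0]>8)&(h[...,0]<28)&(h[...,2]>90)&(abs(C[...,0]-RO[0])<110)&(abs(C[...,1]-RO[1])<110)&(C[...,2]>25)
    a=np.radians(22);W=C[m];q=(W[:,:2]-RO)@rot(RY);u=q[:,0]+60;v=W[:,2]-35
    S=np.c_[u*np.cos(a)+v*np.sin(a),q[:,1],-u*np.sin(a)+v*np.cos(a)]   # shelf coords
    for lo,hi in((-80,0),(0,80)):
        s=S[(S[:,1]>lo)&(S[:,1]<hi)]
        if len(s)<40: continue
        t=s.copy()
        for _ in range(6):
            A=np.c_[t[:,:2],np.ones(len(t))];c=np.linalg.lstsq(A,t[:,2],rcond=None)[0]
            t=s[abs(np.c_[s[:,:2],np.ones(len(s))]@c-s[:,2])<3]
        r=cv2.minAreaRect(t[:,:2].astype(np.float32))
        print(n,"n",len(t),"tilt deg x,y",np.degrees(np.arctan(c[:2])).round(1),"shelf x %s y %s"%(np.percentile(t[:,0],[1,99]).round(1),np.percentile(t[:,1],[1,99]).round(1)),"z",np.median(t[:,2]).round(1),"rect",np.round(r[1]),round(r[2],1))
E
python3 -c "
from h import *
onrack('side');onrack('top')"
```

```text
side n 222 tilt deg x,y [-21.4   3.7] shelf x [19.4 89.1] y [-69.2 -15.9] z 25.4 rect [57. 72.] 88.3
top n 329 tilt deg x,y [-22.1  -0.4] shelf x [17.8 89.8] y [-66.4 -12.2] z 25.2 rect [74. 55.] 0.1
```

It is indeed wedged level, touching the backstop and the slope. I'll press its near end down with the closed fingertips.

```bash
python3 -c "
from h import *
go((rack(-52,-39,130),RY+np.pi),(rack(-52,-39,80),RY+np.pi),(rack(-52,-39,58),RY+np.pi))"
```

```text
t 18.6 p [505.8 -43.9 171.2] yaw 2.896 F [ 0.4 -0.1  0.3] w -0.1
[0.06, -18.07, 4.12, 0.0]
[0.06, -18.07, 9.12, 0.0]
[0.06, -18.07, 11.32, 0.0]
```

```bash
python3 -m jog '[[[1,0,-5,0,0],[1,0,-10,2,0],[1,0.1,-15,4,0],[1,0.1,-18.1,6,0],[1,0.1,-18.1,8,0],[1,0.1,-18.1,9.2,0],[1,0.1,-18.1,9.8,0],[1,0.1,-18.1,10.3,0],[1,0.1,-18.1,10.8,0],[1,0.1,-18.1,11.2,0],[1,0.1,-18.1,11.2,0]]]';python3 -m jog '[[[1,0,0,-2,0],[1,0,2,-6,0],[1,0,8,-7,0],[1,0,13,-7,0]]]'; python3 -c "
from h import *
onrack('side');onrack('top')"
```

```text
time: 19.98
position: [462.7, -221.0, 60.2]
tool_rot: [-3.141, 0.005, 2.893]
ft_force: [5.3, -0.1, 1.0]
width: 0.2
grasp_force: 3.0
time: 20.48
position: [492.9, -92.7, 130.6]
tool_rot: [3.141, 0.002, 2.892]
ft_force: [0.6, -1.1, 0.1]
width: 0.3
grasp_force: 0.0
side n 219 tilt deg x,y [0.2 2.6] shelf x [13.8 92.2] y [-68.6 -14. ] z 12.0 rect [57. 81.] 89.2
top n 288 tilt deg x,y [-0.4 -0.4] shelf x [12.8 91. ] y [-65.5 -15.8] z 11.4 rect [81. 51.] 3.6
```

```bash
sed -i 's/RO=np.array(\[521.2,-193.8\])/RO=np.array([532.4,-196.6])/; s/shelf(44,y/shelf(50,y/' h.py; python3 -c "
from h import *
onrack('side');onrack('top');plaques('top');plaques('side')
p,d=env.get_image('top');C=cloud('top',d);q=(C[...,:2]-RO)@rot(RY)
m=(abs(q[...,1])<70)&(abs(q[...,0]+78)<25)&(C[...,2]>78)&(C[...,2]<100);print('backstop top rack x',np.percentile(q[m][:,0],[2,50,98]).round(1),np.median(C[m][:,2]))
m=(abs(q[...,0])<40)&(abs(q[...,1])<110)&(C[...,2]>30);print('y',np.percentile(q[m][:,1],[.5,99.5]).round(1))
go((case(-49,0,130),CY+np.pi),(case(-49,0,37),CY+np.pi))"
```

```text
side n 226 tilt deg x,y [0.2 1.3] shelf x [ 2.6 80.2] y [-69.9 -14.3] z 16.5 rect [58. 80.] 89.4
top n 254 tilt deg x,y [-0.8  1.5] shelf x [ 0.9 80.9] y [-65.6 -19.2] z 15.3 rect [82. 48.] 2.9
top case xy [47.9 90.5] size [55. 81.] yaw -7.5 z 51.9
top case xy [-48.4  91.6] size [54. 80.] yaw -7.2 z 51.8
top case xy [-49.6   1.4] size [58. 80.] yaw -6.8 z 52.0
side case xy [48.9 89.1] size [64. 73.] yaw -6.7 z 53.0
backstop top rack x [-87.3 -82.9 -77.5] 84.46012023275085
y [-85.5 108.7]
t 20.82 p [491.9 -94.9 129.1] yaw 2.892 F [ 0.1 -0.4 -0.5] w 0.0
[6.8, 28.67, -0.09, -0.13]
[6.8, 28.67, 9.21, -0.13]
```

```bash
python3 -m jog '[[[-0.2,1,4,-3,0],[-0.5,2.5,9,-3,-0.04],[-0.7,4,15,-3,-0.08],[-0.7,5.5,21,-3,-0.13],[-0.7,6.5,26,-1,-0.13],[-0.7,6.8,28.8,2,-0.13],[-0.7,6.8,28.8,5.5,-0.13],[-0.7,6.8,28.8,8,-0.13],[-0.7,6.8,28.8,9.2,-0.13],[-0.7,6.8,28.8,9.2,-0.13],[1,6.8,28.8,9.2,-0.13],[1,6.8,28.8,9.2,-0.13],[1,6.8,28.8,9.2,-0.13],[1,6.8,28.8,9.2,-0.13]]]';python3 -c "
from h import *
X=case(-49,0,160)
go((X,CY+np.pi),drop(39,0,90),drop(39,0,30),drop(39,0,12))"
```

```text
time: 22.58
position: [498.3, 201.8, 38.6]
tool_rot: [3.141, 0.002, 3.023]
ft_force: [-0.5, -2.0, 7.7]
width: 54.0
grasp_force: 63.9
t 22.57 p [498.3 201.8  38.6] yaw 3.023 F [-0.5 -2.   7.7] w 54.0
[0.12, -0.22, -12.14, 0.0]
[-6.95, -35.08, -10.59, 0.13]
[-6.95, -35.08, -4.59, 0.13]
[-6.95, -35.08, -2.79, 0.13]
```

```bash
python3 -m jog '[[[1,0,0,-3,0],[1,0,0,-7,0],[1,-0.3,0,-11,0],[1,-0.8,-3,-12,0.02],[1,-1.5,-7,-12,0.04],[1,-2.3,-12,-12,0.06],[1,-3.3,-17,-12,0.08],[1,-4.3,-22,-12,0.1],[1,-5.3,-27,-12,0.12],[1,-6.2,-31,-12,0.13],[1,-7,-35,-11,0.13],[1,-7,-35,-8,0.13],[1,-7,-35,-5.5,0.13],[1,-7,-35,-4,0.13],[1,-7,-35,-3.3,0.13],[1,-7,-35,-3.3,0.13]]]';python3 -m jog '[[[-0.45,0,0,0,0],[-0.45,0,0,0,0],[-0.45,0,0,0,0],[-0.45,0,0,0,0],[-0.45,0,0,-3,0],[-0.45,0,0,-7,0],[0,0,3,-9,0],[0.5,3,8,-9,0],[1,5,13,-9,0],[1,6,18,-9,0]]]'; python3 -c "
from h import *
onrack('side');onrack('top')"
```

```text
time: 24.58
position: [525.6, -154.0, 70.5]
tool_rot: [3.142, 0.0, 2.893]
ft_force: [-0.3, 1.1, -1.4]
width: 54.0
grasp_force: 65.0
time: 25.82
position: [510.7, 36.6, 160.5]
tool_rot: [-3.142, -0.0, 2.892]
ft_force: [1.8, -0.8, -0.6]
width: 0.1
grasp_force: 0.0
side n 226 tilt deg x,y [0.5 0.5] shelf x [ 2.3 80.7] y [-68.9 -13.9] z 16.8 rect [55. 80.] 90.0
side n 205 tilt deg x,y [-0.1  1.5] shelf x [ 9.9 86.7] y [ 8.7 64.5] z 16.7 rect [57. 79.] 89.3
top n 368 tilt deg x,y [ 0.1 -0. ] shelf x [ 0.7 80.7] y [-65.4 -11.4] z 15.6 rect [56. 82.] 89.9
top n 334 tilt deg x,y [-0.1 -0.4] shelf x [ 6.8 85.8] y [12.6 67.6] z 15.7 rect [80. 56.] 0.5
```

```bash
python3 -c "
from h import *
a=RY+np.pi
go((rack(29,39,120),a),(rack(29,39,79),a),(rack(18.5,39,77.5),a))"
```

```text
t 25.93 p [511.5  38.9 160.6] yaw 2.897 F [ 0.1 -0.7  0.4] w -0.1
[-10.64, -18.45, 4.06, 0.0]
[-10.64, -18.45, 8.16, 0.0]
[-9.59, -18.45, 8.31, 0.0]
```

```bash
python3 -m jog '[[[1,-3,-5,0,0],[1,-6,-10,0,0],[1,-9,-15,1,0],[1,-10.6,-18.4,4,0],[1,-10.6,-18.4,6,0],[1,-10.6,-18.4,7.5,0],[1,-10.6,-18.4,8.1,0],[1,-10.6,-18.4,8.1,0],[1,-10.2,-18.4,8.2,0],[1,-9.9,-18.4,8.3,0],[1,-9.6,-18.4,8.3,0],[1,-9.4,-18.4,8.3,0]]]';python3 -m jog '[[[1,-0.5,0,-1,0],[1,-0.5,2,-5,0],[1,0,8,-8,0],[1,0,13,-8,0],[1,0,17,-8,0]]]'; python3 -c "
from h import *
onrack('side');onrack('top')
go((case(-48,91,130),CY+np.pi),(case(-48,91,39),CY+np.pi))"
```

```text
time: 27.42
position: [557.9, -166.5, 77.8]
tool_rot: [3.142, 0.002, 2.893]
ft_force: [3.6, -0.5, 0.5]
width: 0.3
grasp_force: 1.4
time: 28.05
position: [600.2, 0.4, 158.9]
tool_rot: [3.141, 0.002, 2.894]
ft_force: [-0.7, 0.1, -0.2]
width: -0.1
grasp_force: 0.0
side n 229 tilt deg x,y [-0.7  0.5] shelf x [ 3.8 80.4] y [-68.5 -14.7] z 16.5 rect [79. 58.] 1.1
side n 194 tilt deg x,y [-0.3  1.6] shelf x [ 3.2 81.5] y [ 9.5 65.1] z 15.8 rect [82. 59.] 0.8
top n 346 tilt deg x,y [ 0.6 -0.4] shelf x [ 0.8 80.6] y [-65.8 -11.6] z 15.2 rect [81. 55.] 0.2
top n 354 tilt deg x,y [0.5 0.4] shelf x [ 1.4 80.5] y [12.9 67.4] z 15.8 rect [56. 82.] 89.5
t 28.15 p [600.3   1.8 158.3] yaw 2.897 F [-0.1 -0.5  0.1] w 0.0
[15.88, 25.74, 2.83, -0.12]
[15.88, 25.74, 11.93, -0.12]
```

```bash
python3 -m jog '[[[0,4,5,0,0],[-0.5,8,10,0,-0.04],[-0.7,11,15,0,-0.08],[-0.7,14,20,0,-0.12],[-0.7,15.9,25.7,1,-0.12],[-0.7,15.9,25.7,4,-0.12],[-0.7,15.9,25.7,7.5,-0.12],[-0.7,15.9,25.7,10.5,-0.12],[-0.7,15.9,25.7,11.9,-0.12],[-0.7,15.9,25.7,11.9,-0.12],[1,15.9,25.7,11.9,-0.12],[1,15.9,25.7,11.9,-0.12],[1,15.9,25.7,11.9,-0.12],[1,15.9,25.7,11.9,-0.12]]]';python3 -c "
from h import *
go((case(-48,91,160),CY+np.pi),drop(-40,1,60),drop(-40,1,17))"
```

```text
time: 29.9
position: [510.0, 288.3, 40.4]
tool_rot: [3.138, 0.003, 3.013]
ft_force: [-1.3, 5.7, 3.2]
width: 54.1
grasp_force: 63.5
t 29.9 p [510.  288.3  40.4] yaw 3.013 F [-1.3  5.7  3.2] w 54.1
[0.14, 0.16, -11.96, -0.01]
[-5.74, -51.5, -8.9, 0.12]
[-5.74, -51.5, -4.6, 0.12]
```

```bash
python3 -m jog '[[[1,0,0,-3,0],[1,0,0,-7,0],[1,0,0,-11,0],[1,-0.3,-4,-12.5,0.02],[1,-0.8,-9,-12.5,0.04],[1,-1.4,-15,-12.5,0.06],[1,-2,-21,-12.5,0.08],[1,-2.8,-27,-12.5,0.1],[1,-3.5,-33,-12.5,0.12],[1,-4.3,-39,-12.5,0.12],[1,-5,-45,-12.5,0.12],[1,-5.7,-50,-12,0.12],[1,-5.7,-51.5,-10,0.12],[1,-5.7,-51.5,-7.5,0.12],[1,-5.7,-51.5,-5.8,0.12],[1,-5.7,-51.5,-5,0.12],[1,-5.7,-51.5,-5,0.12]]]';python3 -m jog '[[[-0.45,0,0,0,0],[-0.45,0,0,0,0],[-0.45,0,0,0,0],[-0.45,0,0,0,0],[-0.45,0,0,-3,0],[-0.45,0,0,-7,0],[0,0,3,-9,0],[0.5,0,8,-9,0],[1,-2,13,-9,0],[1,-4,18,-9,0]]]'; python3 -c "
from h import *
onrack('side');onrack('top')
a=RY+np.pi
go((rack(25,-40,100),a),(rack(25,-40,95),a),(rack(13,-40,93),a))"
```

```text
time: 32.02
position: [498.6, -230.8, 88.0]
tool_rot: [3.141, -0.001, 2.894]
ft_force: [0.6, 0.2, -0.7]
width: 53.8
grasp_force: 67.7
time: 33.28
position: [582.5, -65.5, 178.8]
tool_rot: [3.142, 0.001, 2.892]
ft_force: [1.0, -0.5, 0.1]
width: -0.0
grasp_force: 0.0
side n 155 tilt deg x,y [-0.1  9.8] shelf x [ 7.9 85.8] y [-73.1 -14. ] z 31.5 rect [80. 62.] 0.2
side n 213 tilt deg x,y [-0.3  0.8] shelf x [ 4.3 81.9] y [ 9.7 65.8] z 16.6 rect [81. 58.] 2.9
top n 381 tilt deg x,y [-0.5 -0.9] shelf x [ 7.3 86.1] y [-67.3 -13.7] z 31.7 rect [55. 81.] 89.6
top n 6 tilt deg x,y [-0.2 83.5] shelf x [ 22.  202.7] y [17.3 72.2] z 16.6 rect [197.  15.] 17.1
t 33.38 p [584.7 -63.1 178.8] yaw 2.897 F [-0.2 -1.   0.5] w -0.2
[-0.66, -18.22, 7.88, 0.0]
[-0.66, -18.22, 8.38, 0.0]
[0.54, -18.22, 8.58, 0.0]
```

```bash
python3 -m jog '[[[1,-0.7,-5,0,0],[1,-0.7,-10,0,0],[1,-0.7,-15,2,0],[1,-0.7,-18.2,5,0],[1,-0.7,-18.2,7.5,0],[1,-0.7,-18.2,8.7,0],[1,-0.7,-18.2,8.7,0],[1,-0.3,-18.2,8.7,0],[1,0,-18.2,8.7,0],[1,0.3,-18.2,8.7,0],[1,0.6,-18.2,8.7,0],[1,0.7,-18.2,8.7,0]]]';python3 -m jog '[[[1,-0.5,0,-1,0],[1,-0.5,2,-5,0],[1,0,8,-7,0],[1,0,13,-7,0],[1,2,18,-7,0]]]'; python3 -c "
from h import *
onrack('side');onrack('top');plaques('top')
go((case(48,90,160),CY+np.pi),(case(48,90,39.5),CY+np.pi))"
```

```text
time: 34.88
position: [532.7, -242.1, 92.7]
tool_rot: [-3.141, 0.006, 2.893]
ft_force: [7.2, 0.2, 1.6]
width: -0.0
grasp_force: 3.3
time: 35.5
position: [556.3, -60.7, 162.4]
tool_rot: [3.141, 0.002, 2.893]
ft_force: [0.0, 1.5, -0.6]
width: -0.1
grasp_force: 0.0
side n 166 tilt deg x,y [-2.9  9.2] shelf x [ 2.6 80.4] y [-70.7 -14.2] z 30.9 rect [79. 59.] 1.7
side n 205 tilt deg x,y [-0.1 -0.5] shelf x [ 4.4 80.5] y [ 9.3 67.3] z 16.7 rect [59. 80.] 89.7
top n 357 tilt deg x,y [-0.3 -1.5] shelf x [ 1.5 80.9] y [-67.7 -13.8] z 31.3 rect [55. 81.] 89.8
top n 112 tilt deg x,y [-0.1  0.9] shelf x [ 2.4 81.3] y [12.2 36.5] z 15.0 rect [83. 24.] 13.2
top case xy [48.2 90. ] size [54. 81.] yaw -7.0 z 52.6
t 35.65 p [554.5 -59.8 161.6] yaw 2.897 F [-0.1 -0.4 -0.3] w -0.3
[3.38, 33.92, 0.16, -0.12]
[3.38, 33.92, 12.21, -0.12]
```

```bash
python3 -m jog '[[[0,0.5,5,0,0],[-0.5,1,10,0,-0.04],[-0.7,1.5,15,0,-0.08],[-0.7,2,20,0,-0.12],[-0.7,2.5,26,0,-0.12],[-0.7,3.4,31,0,-0.12],[-0.7,3.4,33.9,1,-0.12],[-0.7,3.4,33.9,4,-0.12],[-0.7,3.4,33.9,8,-0.12],[-0.7,3.4,33.9,11,-0.12],[-0.7,3.4,33.9,12.1,-0.12],[-0.7,3.4,33.9,12.1,-0.12],[1,3.4,33.9,12.1,-0.12],[1,3.4,33.9,12.1,-0.12],[1,3.4,33.9,12.1,-0.12],[1,3.4,33.9,12.1,-0.12]]]';python3 -c "
from h import *
go((case(48,90,160),CY+np.pi),drop(40,1,60),drop(40,1,20))"
```

```text
time: 37.65
position: [607.3, 275.8, 42.6]
tool_rot: [3.139, 0.003, 3.013]
ft_force: [0.7, 1.5, 7.2]
width: 53.9
grasp_force: 63.8
t 37.65 p [607.3 275.8  42.6] yaw 3.013 F [0.7 1.5 7.2] w 53.9
[0.35, 0.12, -11.74, -0.01]
[3.14, -43.57, -8.68, 0.12]
[3.14, -43.57, -4.68, 0.12]
```

```bash
python3 -m jog '[[[-0.7,0.1,0,0,0],[-0.7,0.1,0,0,0],[-0.7,0.1,0,0.3,0],[-0.7,0.1,0,0.4,0],[-0.7,0.1,0,0.4,0]]]'; python3 -m jog '[[[1,0,0,0,0],[1,0,0,0,0],[1,0,0,0,0],[1,0,0,0,0]]]';python3 -c "
from h import *
go(drop(40,1,60),drop(40,1,17))"
```

```text
time: 38.28
position: [604.5, 274.9, 36.0]
tool_rot: [-3.141, -0.001, 3.013]
ft_force: [0.5, 0.3, -0.5]
width: 72.4
grasp_force: 0.0
time: 38.78
position: [605.4, 275.9, 37.0]
tool_rot: [3.14, 0.002, 3.013]
ft_force: [-1.3, 4.9, 5.7]
width: 54.4
grasp_force: 64.3
t 38.77 p [605.4 275.9  37. ] yaw 3.013 F [-1.3  4.9  5.7] w 54.4
[2.95, -43.56, -9.24, 0.12]
[2.95, -43.56, -4.94, 0.12]
```

```bash
python3 -m jog '[[[1,0,0,-3,0],[1,0,0,-7,0],[1,0,0,-11,0],[1,0.2,-4,-12.5,0.02],[1,0.5,-9,-12.5,0.04],[1,0.9,-15,-12.5,0.06],[1,1.3,-21,-12.5,0.08],[1,1.8,-27,-12.5,0.1],[1,2.3,-33,-12.5,0.12],[1,2.7,-39,-12.5,0.12],[1,3,-42.5,-12,0.12],[1,3,-43.6,-9.5,0.12],[1,3,-43.6,-7.5,0.12],[1,3,-43.6,-6,0.12],[1,3,-43.6,-5,0.12],[1,3,-43.6,-5,0.12]]]';python3 -m jog '[[[-0.45,0,0,0,0],[-0.45,0,0,0,0],[-0.45,0,0,0,0],[-0.45,0,0,0,0],[-0.45,0,0,-3,0],[-0.45,0,0,-7,0],[0,0,3,-9,0],[0.5,0,8,-9,0],[1,-2,13,-9,0],[1,-4,18,-9,0]]]'; python3 -c "
from h import *
onrack('side');onrack('top')
a=RY+np.pi
go((rack(25,40,100),a),(rack(25,40,92),a),(rack(12,40,92),a))"
```

```text
time: 40.78
position: [518.5, -153.2, 85.7]
tool_rot: [-3.142, -0.001, 2.893]
ft_force: [-1.4, -0.2, -0.8]
width: 54.2
grasp_force: 68.2
time: 42.02
position: [602.8, 12.5, 176.8]
tool_rot: [3.142, 0.001, 2.893]
ft_force: [1.1, -1.6, -0.1]
width: -0.2
grasp_force: 0.0
side n 141 tilt deg x,y [-4.  11.5] shelf x [ 3.4 80.3] y [-71.4 -14.5] z 31.6 rect [80. 57.] 3.7
side n 152 tilt deg x,y [-2.7  8. ] shelf x [ 8.5 86.6] y [ 9.  65.7] z 31.5 rect [80. 58.] 1.3
top n 363 tilt deg x,y [ 0.3 -0.8] shelf x [ 0.6 80.9] y [-67.9 -13.4] z 31.7 rect [55. 81.] 89.6
top n 359 tilt deg x,y [ 0.6 -1. ] shelf x [ 7.  85.6] y [11.9 66.1] z 31.6 rect [56. 81.] 89.0
t 42.12 p [605.   14.8 176.8] yaw 2.896 F [ 0.1 -0.3  0.2] w -0.2
[-0.59, -18.28, 7.68, 0.0]
[-0.59, -18.28, 8.48, 0.0]
[0.71, -18.28, 8.48, 0.0]
```

```bash
python3 -m jog '[[[1,-0.6,-5,0,0],[1,-0.6,-10,0,0],[1,-0.6,-15,2,0],[1,-0.6,-18.3,5,0],[1,-0.6,-18.3,7.3,0],[1,-0.6,-18.3,8.5,0],[1,-0.6,-18.3,8.5,0],[1,-0.2,-18.3,8.5,0],[1,0.1,-18.3,8.5,0],[1,0.4,-18.3,8.5,0],[1,0.7,-18.3,8.5,0],[1,0.8,-18.3,8.5,0]]]';python3 -m jog '[[[1,-0.5,0,-1,0],[1,-0.5,2,-5,0],[1,0,8,-8,0],[1,0,14,-12,0],[1,2,20,-14,0]]]'; python3 -c "
from h import *
onrack('side');onrack('top')
for n in('side','top'):
    p,d=env.get_image(n);cv2.imwrite('pics/b_%s.png'%n,cv2.resize(p[80:320,100:420,::-1],(800,600)))"
```

```text
time: 43.62
position: [552.2, -164.9, 92.9]
tool_rot: [3.142, 0.007, 2.893]
ft_force: [7.8, -0.3, 2.2]
width: 0.1
grasp_force: 3.5
time: 44.25
position: [580.5, 19.6, 227.6]
tool_rot: [3.141, 0.002, 2.892]
ft_force: [0.4, -0.3, 0.3]
width: -0.3
grasp_force: 0.0
side n 122 tilt deg x,y [-3.2 12. ] shelf x [ 2.3 81.2] y [-71.7 -14.8] z 31.4 rect [81. 57.] 4.8
side n 129 tilt deg x,y [-7.8  7. ] shelf x [ 5. 81.] y [ 7.8 66.3] z 31.4 rect [62. 78.] 88.6
top n 364 tilt deg x,y [-0.3 -0.5] shelf x [ 1.5 80.7] y [-67.7 -13.5] z 31.7 rect [55. 82.] 90.0
top n 373 tilt deg x,y [-0.3 -0.6] shelf x [ 1.2 80.1] y [11.9 66.8] z 31.3 rect [56. 82.] 89.9
```

View pics/b_side.png

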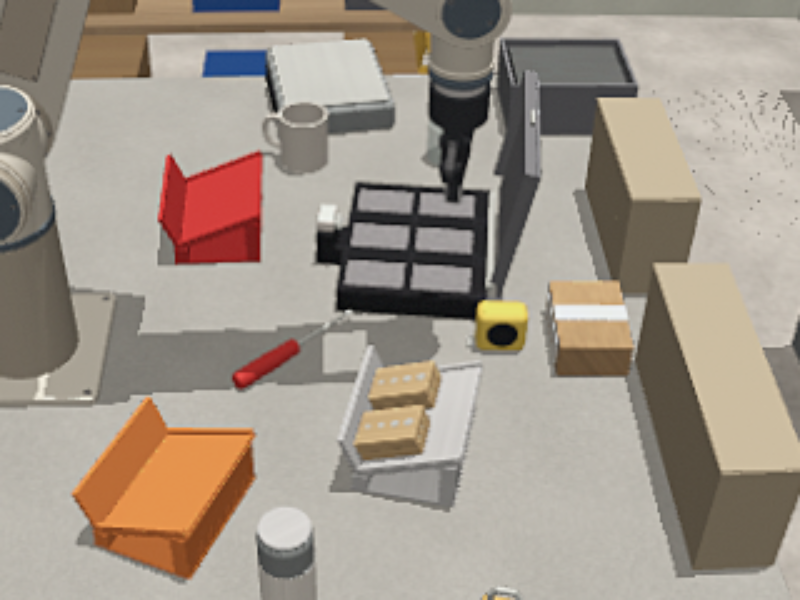

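The case is empty, the stacks are flat on the aluminium stand at (400,385) and (393,430), and the lid stands open at (520,180). Next I go behind the lid.

```bash
python3 -c "
from h import *
a=CY+np.pi
go((case(60,0,310),a),(case(215,0,310),a),(case(215,0,212),a))
prev=None
for i in range(0,29):
    t=1.75-0.0625*i; r=165+ (1.75-t)/1.75*38
    x=115-r*np.cos(t)+18*np.sin(t);z=46+r*np.sin(t)+18*np.cos(t)
    if t>1.55: x=115-215*np.cos(t)+18*np.sin(t)
    print(round(t,2),round((215-x-11)/10,1),round((212-z)/10,1),end=' | ')"
```

```text
t 44.45 p [579.2  19.3 226. ] yaw 2.895 F [-0.6 -0.8  0. ] w -0.4
[1.57, 16.87, -8.4, -0.13]
[-13.81, 18.81, -8.4, -0.13]
[-13.81, 18.81, 1.4, -0.13]
1.75 3.3 0.7 | 1.69 4.6 0.3 | 1.62 5.9 -0.0 | 1.56 7.3 -0.3 | 1.5 8.3 -0.5 | 1.44 9.4 -0.7 | 1.38 10.5 -0.7 | 1.31 11.6 -0.7 | 1.25 12.7 -0.7 | 1.19 13.9 -0.5 | 1.12 15.0 -0.3 | 1.06 16.1 0.0 | 1.0 17.2 0.4 | 0.94 18.3 0.8 | 0.88 19.3 1.3 | 0.81 20.3 1.9 | 0.75 21.3 2.6 | 0.69 22.3 3.3 | 0.62 23.2 4.1 | 0.56 24.1 4.9 | 0.5 24.9 5.8 | 0.44 25.7 6.8 | 0.38 26.4 7.8 | 0.31 27.0 8.9 | 0.25 27.6 10.0 | 0.19 28.1 11.1 | 0.12 28.5 12.3 | 0.06 28.9 13.5 | 0.0 29.2 14.8 |
```

```bash
python3 -m jog '[[[1,0,0,-5,0],[1,0,4,-8.4,-0.05],[1,1,9,-8.4,-0.13],[1,1.2,13,-8.4,-0.13],[1,0,17,-8.4,-0.13],[1,-4,17.5,-8.4,-0.13],[1,-9,18.2,-8.4,-0.13],[1,-13.8,18.8,-8.4,-0.13],[1,-13.8,18.8,-8.4,-0.13],[1,-13.8,18.8,-5,-0.13],[1,-13.8,18.8,-1,-0.13],[1,-13.8,18.8,1.4,-0.13],[1,-13.8,18.8,1.4,-0.13]]]';python3 -c "
from h import *
a=CY+np.pi
go((case(215,0,212),a))
p,d=env.get_image('side');cv2.imwrite('pics/s8.png',cv2.resize(p[60:220,190:390,::-1],(750,600)))"
```

```text
time: 46.08
position: [757.1, 164.9, 208.0]
tool_rot: [-3.139, -0.006, 3.022]
ft_force: [-0.7, -0.1, 0.5]
width: 0.0
grasp_force: 0.0
t 46.08 p [757.1 164.9 208. ] yaw 3.022 F [-0.7 -0.1  0.5] w 0.0
[-0.15, 0.34, -0.4, 0.0]
```

View pics/s8.png

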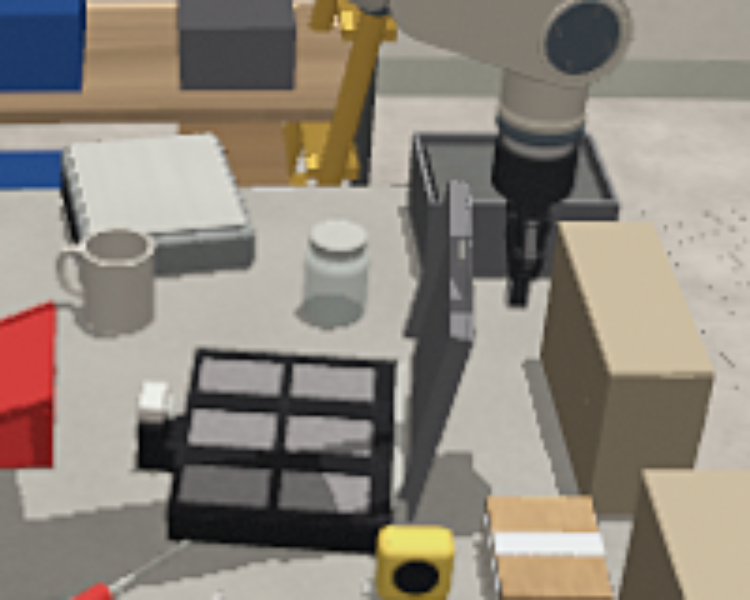

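The closed fingers (520,260) are behind the open lid (460,260). I push it over along the arc.

```bash
python3 -m jog '[[[1,1.5,0.3,-0.3,0],[1,3,0.3,-0.3,0],[1,4.5,0.3,-0.4,0],[1,5.8,0.3,-0.5,0],[1,7.2,0.3,-0.6,0],[1,8.3,0.3,-0.7,0],[1,9.4,0.3,-0.8,0],[1,10.5,0.3,-0.9,0],[1,11.6,0.3,-0.9,0],[1,12.7,0.3,-0.9,0],[1,13.8,0.3,-0.7,0],[1,15,0.3,-0.5,0],[1,16.1,0.3,-0.2,0],[1,17.2,0.3,0.2,0],[1,18.2,0.3,0.6,0],[1,19.2,0.3,1.1,0],[1,20.2,0.3,1.7,0],[1,21.2,0.3,2.4,0],[1,22.2,0.3,3.1,0]]]'; python3 -m jog '[[[1,0.9,0,0.8,0],[1,1.8,0,1.6,0],[1,2.6,0,2.5,0],[1,3.4,0,3.5,0],[1,4.1,0,4.5,0],[1,4.7,0,5.6,0],[1,5.3,0,6.7,0],[1,5.8,0,7.8,0],[1,6.2,0,9,0],[1,6.4,0,9.6,0]]]';python3 -c "
from h import *
a=CY+np.pi
go((case(-78,0,66),a))
p,d=env.get_image('side');cv2.imwrite('pics/s9.png',cv2.resize(p[100:220,170:330,::-1],(800,600)))"
```

```text
time: 48.5
position: [538.7, 195.9, 179.8]
tool_rot: [3.142, -0.0, 3.023]
ft_force: [0.5, -0.3, -0.1]
width: 0.1
grasp_force: 0.5
time: 49.75
position: [475.2, 203.2, 83.3]
tool_rot: [-3.141, -0.001, 3.023]
ft_force: [0.7, -0.6, 0.9]
width: 0.1
grasp_force: 0.5
t 49.75 p [475.2 203.2  83.3] yaw 3.023 F [ 0.7 -0.6  0.9] w 0.1
[0.71, -0.08, 1.73, 0.0]
```

View pics/s9.png

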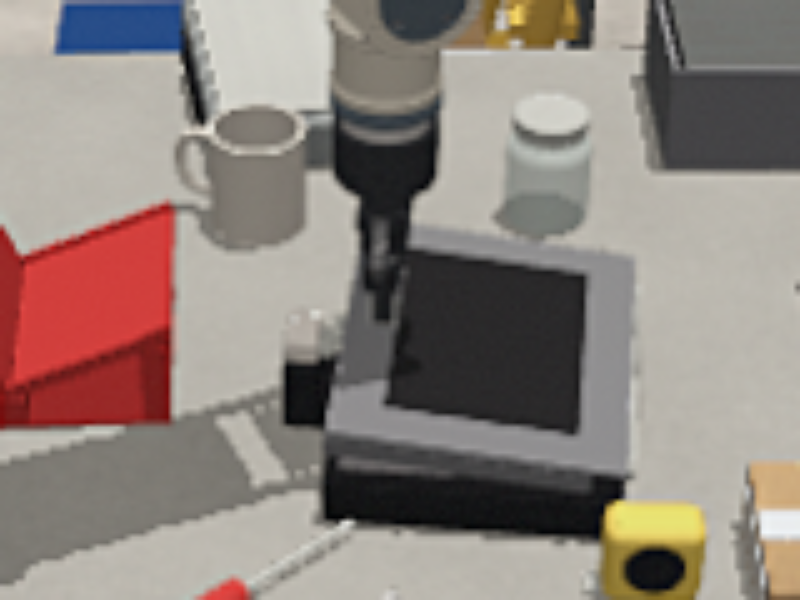

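The lid is nearly shut under the fingertips (385,310). Now I press the last 20 mm.

```bash
python3 -m jog '[[[1,0.3,0,0.5,0],[1,0.5,0,0.9,0],[1,0.6,0,1.2,0],[1,0.6,0,1.5,0],[1,0.6,0,1.7,0],[1,0.6,0,1.8,0]]]'; python3 -m jog '[[[1,0,0,0.1,0],[1,0,0,0.2,0],[1,0,0,0.3,0],[1,0,0,0.3,0]]]'
```

```text
time: 50.55
position: [469.8, 204.2, 66.3]
tool_rot: [3.141, -0.0, 3.023]
ft_force: [0.5, 0.5, 1.9]
width: -0.4
grasp_force: 0.7
time: 51.05
position: [469.5, 204.0, 63.3]
tool_rot: [-3.141, -0.001, 3.023]
ft_force: [-3.0, -1.1, 4.1]
width: 0.1
grasp_force: 2.2
```

```bash
python3 -m jog '[[[1,0,0,0.1,0],[1,0,0,0.2,0],[1,0,0,0.2,0]]]'; python3 -m jog '[[[1,0,0,0.1,0],[1,0,0,0.2,0],[1,0,0,0.2,0]]]'
```

```text
time: 51.42
position: [469.4, 204.0, 61.6]
tool_rot: [-3.141, -0.001, 3.023]
ft_force: [-4.5, -0.5, 10.3]
width: 0.2
grasp_force: 5.2
time: 51.8
position: [469.3, 204.0, 60.1]
tool_rot: [-3.141, -0.001, 3.023]
ft_force: [-7.1, -0.3, 16.7]
width: -0.0
grasp_force: 8.2
```

```bash
python3 -m jog '[[[1,0,0,0.1,0],[1,0,0,0.2,0],[1,0,0,0.2,0]]]'; python3 -m jog '[[[1,0,0,-0.3,0],[1,0,0,-0.6,0],[1,0,0,-0.9,0],[1,0,0,-1.3,0],[1,0,0,-1.7,0],[1,0,0,-2.1,0]]]'; python3 -c "
from h import *
p,d=env.get_image('side');C=cloud('side',d)
for x in(-60,0,60):
    u=proj('side',[case(x,-100,64)])[0].round().astype(int);print(x,C[u[1]-2:u[1]+3,u[0]-2:u[0]+3,2].mean().round(1))
cv2.imwrite('pics/s10.png',cv2.resize(p[100:220,170:330,::-1],(800,600)))"
```

```text
time: 52.18
position: [469.2, 204.1, 58.5]
tool_rot: [-3.141, -0.001, 3.023]
ft_force: [-8.1, -1.6, 21.7]
width: -0.0
grasp_force: 11.1
time: 52.92
position: [469.9, 204.1, 78.5]
tool_rot: [3.142, 0.0, 3.023]
ft_force: [-0.1, -0.5, -0.1]
width: 0.1
grasp_force: 0.0
-60 65.8
0 65.7
60 65.8
```

View pics/s10.png

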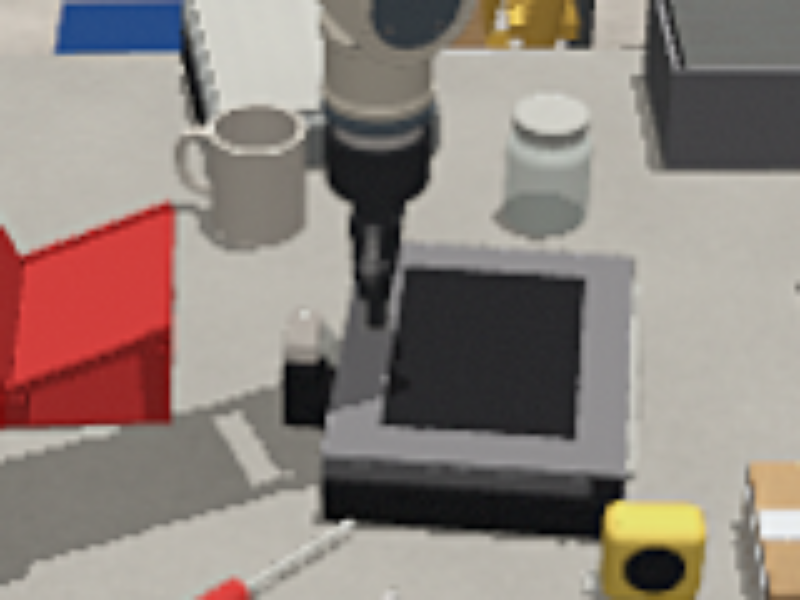

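The lid is flat and held with the fingers off it; its depth is level at 65 to 66 mm from front to back. I retreat and make a last check.

```bash
python3 -m jog '[[[1,0,0,-3,0],[1,0,0,-7,0],[1,0,0,-11,0],[1,0,0,-15,0],[1,0,0,-15,0],[1,0,0,-15,0],[1,0,0,-15,0],[1,0,0,-15,0]]]'; python3 -c "
from h import *
onrack('side');onrack('top')
p,d=env.get_image('side');C=cloud('side',d)
for x in(-80,0,60):
    u=proj('side',[case(x,-100,64)])[0].round().astype(int);print(x,C[u[1]-2:u[1]+3,u[0]-2:u[0]+3,2].mean().round(1))
cv2.imwrite('pics/s11.png',cv2.resize(p[...,::-1],(800,600)))"
```

```text
time: 53.98
position: [469.3, 203.9, 227.2]
tool_rot: [-3.141, -0.002, 3.023]
ft_force: [0.3, 0.4, 0.3]
width: -0.3
grasp_force: 0.0
side n 176 tilt deg x,y [-3.1  7.4] shelf x [ 3.4 81.3] y [-72.7 -13.2] z 30.9 rect [62. 81.] 89.8
side n 142 tilt deg x,y [-4.3  7. ] shelf x [ 2.5 82. ] y [ 7.2 65. ] z 31.1 rect [60. 81.] 89.2
top n 346 tilt deg x,y [-0.1 -0.8] shelf x [ 0.7 81.4] y [-67.7 -13.4] z 31.5 rect [55. 82.] 89.5
top n 360 tilt deg x,y [-0.8  0.2] shelf x [ 1.6 80.8] y [12.1 67.1] z 31.2 rect [82. 56.] 0.1
-80 66.9
0 64.5
60 109.5
```

View pics/s11.png

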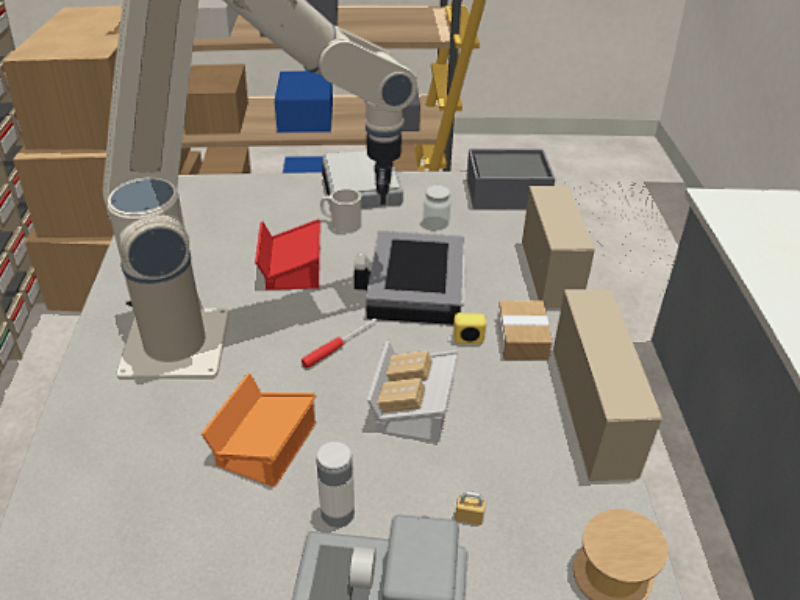

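The case is shut at (415,270), both stacks are seated at (405,380), and the bystanders are in their places. I hand the job in.

```bash
python3 -c "
from cell import env
print(env.finish_job())"
```

```text
the job is handed in; nothing more can be done
None
```

The job is handed in (no verdict came back): the lid was opened under the hand, all four plaques lie flat in two stacks of two against the stand's backstop, and the empty case is shut and held by its catch. The first plaque wedged and I pressed it flat; wrist force peaked at about 88 N reaching this, under the 120 N limit.

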